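Turn the swatch leaf on the display riser

ROBOT

A 7-joint arm with a two-finger parallel gripper is mounted at the origin on the work surface. World frame = base frame: x ahead of the robot, y to its left, z up, the work surface at z = 0. Lengths are in m, angles in rad, forces in N, time in s.
With the tool pointing down it reaches from about 0.4 to 0.925 m from the base axis. Payload 4.1 kg.
Tool frame: the origin (TCP) lies midway between the tips of the shut fingers; the grasp point (between the pads) lies 19 mm behind it (hold_point_z is the distance from the TCP to the grasp point, in m); z points along the fingers, x is the direction in which the jaws open and shut, and the axes are right-handed (so a half turn about z gives the same grasp; the last joint's range is limited). The gripper opens to 85 mm and grips with 20 to 120 N. Pads are 22 mm wide; open, the fingers measure 114 mm over their backs; the gripper's body (76 mm by 85 mm) begins 54 mm behind the grasp point. The pads swing forward as they close: fully open they stand 13 mm farther back than shut.
Start: joints at [-0.099, 0.398, 0.045, 1.537, -0.019, 1.207, -0.051], TCP at [0.65, 0, 0.231] pointing down, gripper open.
Joint ranges: [-2.82, 2.82], [-0.49, 2.23], [-1.37, 1.46], [0, 2.46], [-1.36, 4.5], [0.23, 2], [-2.94, 2.94]. Speed limits (rad/s): [2.57, 2.57, 3.14, 3.14, 3.14, 3.14, 3.14].

INTERFACE

Orientations are given as [roll, pitch, yaw] about the fixed x, y, z axes, in that order (R = Rz(yaw) Ry(pitch) Rx(roll)).
In Python, from cell import move_to, move_l, goto_joints, gripper_to, wait, ik, camera, PlanningError, hand_in, current_t, current_joint_pos, current_dq, current_joint_efforts, current_eef_pos, current_eef_rot, current_wrist_force, current_moment, current_width, hold_point_z gives the robot as it stands. The module is installed in compiled form; this text tells all that it offers. Calls block until the motion is done:
- move_to(position, orientation): joint-space move of the TCP to a pose.
- move_l(position, speed=0.15, orientation=None): straight line of the TCP; orientation=None keeps the orientation; speed is the mean speed in m/s.
- goto_joints(angles): joint-space move.
- gripper_to(opening, grip_force=None): finger opening in m; grip_force is the grip in N (None keeps the last); returns when the fingers have stopped.
- wait(seconds).
- ik(position, orientation): joint angles nearest the present ones, or None.
- camera(name): name is "scene" or "side" or "wrist"; returns a dict with "color" (400x640x3 uint8, red, green, blue), "fov_y" (degrees; the focal length in pixels is half the picture's height over the tangent of half this angle, whatever the lens; pixels are square), "cx", "cy" (the principal point, pixels), "k1" (the pictures are not rectified: a ray, as slopes to the right and down, at radius r is drawn at 1 + k1 r^2 times it, then the intrinsics apply), "pose" (4x4, takes a point from camera to world coordinates); the wrist camera has in their place "mount" (4x4, takes a point from camera to tool coordinates, whose origin is the TCP and whose axes are the tool frame's). Camera axes: x right, y down, z forward; pixel columns grow to the right and rows downward; lengths in m; the calibration is good to about 2 mm. A picture is of the moment at which its call begins: read the wrist's pose just before it. There is no depth.
A pose or a line that the arm cannot do raises PlanningError and nothing moves.
- hand_in(): hands the job in, once; it reports no verdict.
Readings, each from a call of its own:
- current_t(): time.
- current_joint_pos(): joint angles.
- current_dq(): joint speeds.
- current_joint_efforts(): joint torques, N m.
- current_eef_pos(): TCP position.
- current_eef_rot(): TCP orientation.
- current_wrist_force(): force on the tool from outside, world axes, zero at the start.
- current_moment(): the same for the moment, N m.
- current_width(): finger opening in m.
Only numpy, scipy, OpenCV 4.12 (cv2) and the standard library are available. Lean on these libraries where they do the work, as an engineer would, in place of code of your own. Each camera call takes 0.05 s, during which the arm holds its last target. There are 200 camera calls.

TASK

A small aluminium dish stands where the hinged clay-swatch leaf on the low display riser has to land. With the fingertips only, first gently push the dish along the riser onto its free end, wholly clear of the leaf's landing place and still standing upright on the riser; then push the leaf up and over its spine and press it down flat on the other side. Do not pinch, pick up or carry anything, and leave the pottery around it where it stands.

Things in the scene. Friction and masses are not known exactly. Their poses are not given: they have to be found in the camera images.
- riser: Low display riser, fixed: grey plate, top 65 mm above the table, 8 mm thick, on thin iron corner legs, open below (a thin bar under the landing side's edge). Origin on the table below the middle of the leaf's spine; x points to the side where the leaf must land (roughly the robot's right), y along the spine to the free end (roughly away from the robot), z up. Plate: x -60 to +115, y -80 to +205 mm.
- spine (a point): Middle of the leaf's hinge axis, 69 mm above the table; the axis runs along the riser's y. Two small iron lugs (12 x 6 x 10 mm) stand on the plate at its ends, riser y = -67 and +67 mm.
- leaf (a joint): Angle of the leaf, rad: 0 = flat on the side where it starts (riser -x, the robot's left), 1.57 upright, 3.14 = flat on the other side; starts at 0 to 0.25. Its stiff hinge (friction 0.12 N m: 1 to 2 N at the edge moves it) keeps it wherever it is left; it neither falls nor springs back.
- leaf_edge (a point): Middle of the free edge of the swatch leaf, 105 mm from the hinge axis, mid thickness; moves with the leaf. The leaf is a rigid plywood board with clay swatches, 130 g, 126 mm along the spine, 5 mm thick, 5 to 105 mm from the axis; at angle 0 its underside is 66 mm above the table and its outer 45 mm overhang the plate's edge, nothing below.
- landing (a point): Middle of the leaf's landing place on the plate's top face (54 mm beyond the spine). The landing place reaches 65 mm to either side of it along the riser's y.
- free_end (a point): Point on the plate's top face in the middle of the clear area at the riser's free end, where the dish can stand (140 mm along the riser's y).
- dish: Small round brushed-aluminium dish, open, 80 mm across the rim, 28 mm high, wall 3 mm, narrower at the foot, loose, about 120 g. Origin at the centre of its underside. It starts on the landing place.
- pot: Miniature black pot, 40 mm across, 37 mm high, loose, standing on a corner of the riser's free end (riser x about -35, y about 170 mm); origin under its centre. Leave alone.
- canteen: Clay canteen, an upright flattened disc 94 mm wide, 48 mm thick, 120 mm high with its neck, on the table far to the left; origin under its centre. Leave alone.
- bear: Small brown ceramic bear on four legs, about 105 mm long, 35 mm wide, 62 mm high, on the table to the right of the riser; origin under its centre. Leave alone.
- bowl: Clay bowl, 90 mm across, 50 mm high, on the table to the right; origin under its centre. Leave alone.
- jar: Black jar, 72 mm across, 75 mm high, on the table to the far right of the riser; origin under its centre. Leave alone.
- seed_pot: Squat white ceramic seed pot, 64 mm across, 42 mm high, on the table beyond the riser's free end; origin under its centre. Leave alone.
Not all that is in view belongs to the job. Leave any red look-alike of the dish alone.

How it is judged:
By the outcome, as a careful person would: the job done as asked, in the order asked, and still so for the second after the job is handed in, with the robot touching nothing.
It also fails if it takes over 58 s, if anything falls off the work surface, if the arm or the gripper's body presses on something with over 40 N, if the wrist force passes 120 N, or if a joint passes its speed limit or range.

## Working session

There is one attempt and no reset: what is moved stays moved. The work goes in short steps, each a Python script; the robot and the scene stay as the last script left them, time stands still between calls to the robot, and variables do not carry over. Pictures are saved under pics/ and viewed, about 8 in all and at most 12, crops included, and the job is handed in when it is done.

```bash
mkdir -p pics
cat > h.py <<'E'
import numpy as np, cv2
from cell import *
def ray(c,uv,T=None):
    f=200/np.tan(np.radians(c["fov_y"])/2)
    d=np.array([(uv[0]-c["cx"])/f,(uv[1]-c["cy"])/f]); s=d.copy()
    for _ in range(20): s=d/(1+c["k1"]*(s@s))
    T=c["pose"] if T is None else T
    return T[:3,3],T[:3,:3]@np.array([s[0],s[1],1])
def onplane(c,uv,z,T=None):
    o,d=ray(c,uv,T); return o+d*(z-o[2])/d[2]
def proj(c,p,T=None):
    T=c["pose"] if T is None else T
    q=T[:3,:3].T@(np.array(p)-T[:3,3]); s=q[:2]/q[2]; s=s*(1+c["k1"]*(s@s))
    f=200/np.tan(np.radians(c["fov_y"])/2)
    return s*f+[c["cx"],c["cy"]]
def snap(name,fn):
    c=camera(name); cv2.imwrite("pics/"+fn,c["color"][:,:,::-1]); return c
E
python3 - <<'E'
from h import *
import pickle
for n in("scene","side","wrist"):
    c=snap(n,n+"0.png"); pickle.dump(c,open(n+"0.pkl","wb"))
    print(n,c["fov_y"],c["cx"],c["cy"],c["k1"],np.round(c.get("pose",c.get("mount")),3).tolist())
print(current_eef_pos(),current_eef_rot(),current_t(),current_width())
a=cv2.imread("pics/scene0.png");b=cv2.imread("pics/side0.png")
E
```

```text
scene 47.41466918258752 319.2629482017494 206.34808259297148 -0.03801737087702001 [[-0.579, 0.677, -0.455, 1.205], [0.816, 0.479, -0.324, 0.444], [-0.001, -0.559, -0.829, 1.206], [0.0, 0.0, 0.0, 1.0]]
side 44.318919981194036 317.1559506475943 198.33267736930478 0.019673102279412477 [[-0.936, -0.232, 0.264, 0.254], [-0.351, 0.61, -0.71, 0.837], [0.004, -0.757, -0.653, 0.839], [0.0, 0.0, 0.0, 1.0]]
wrist 66.79092107578452 322.5938828283046 191.24542354884153 0.00741838362136729 [[1.0, 0.001, -0.0, 0.001], [-0.001, 0.952, 0.306, -0.078], [0.001, -0.306, 0.952, -0.143], [0.0, 0.0, 0.0, 1.0]]
[6.49550919e-01 3.15488938e-05 2.30516057e-01] [3.14147711e+00 1.44234143e-03 1.18925644e-04] 0.15 0.08536160677120977
```

View pics/scene0.png

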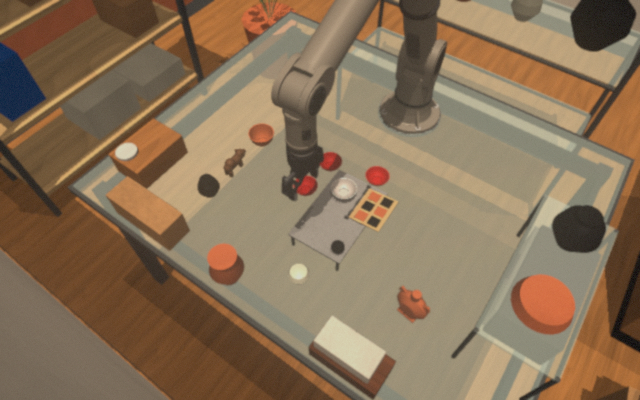

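View pics/side0.png

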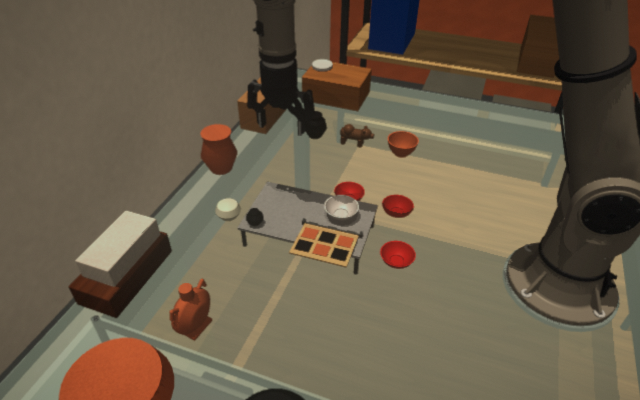

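View pics/wrist0.png

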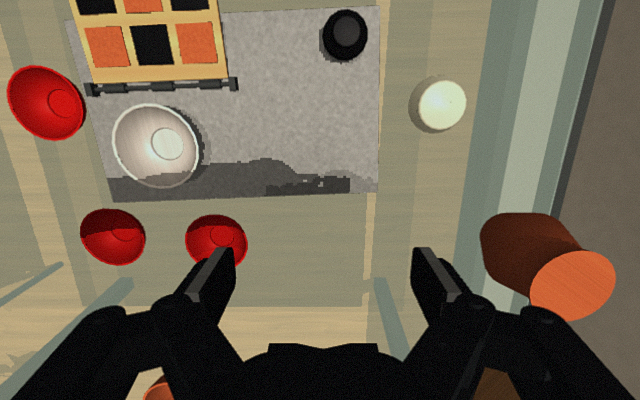

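The wrist view shows the hinge lugs at about (92,89) and (233,84), plate corners at (379,6), (378,192) and (112,202), the dish at about (156,146) and the pot at about (345,35). Three red look-alikes stand on the table; the leaf lies flat on the upper-left side.

```bash
python3 - <<'E'
from h import *
import pickle
from scipy.spatial.transform import Rotation as R
c=pickle.load(open("wrist0.pkl","rb"))
T=np.eye(4);T[:3,:3]=R.from_euler("xyz",[3.14147711,1.44234143e-03,1.18925644e-04]).as_matrix();T[:3,3]=[.64955,0,.230516]
T=T@c["mount"]
pts={"lugA":((92,89),.071),"lugB":((233,84),.071),"cTR":((379,6),.065),"cBR":((378,192),.065),"cBL":((112,202),.065)}
W={k:onplane(c,uv,z,T) for k,(uv,z) in pts.items()}
for k in W: print(k,W[k].round(4))
# rigid fit riser->world
M={"lugA":(0,-.067),"lugB":(0,.067),"cBR":(.115,.205),"cBL":(.115,-.08),"cTR":(-.06,.205)}
A=np.array([M[k] for k in M]);B=np.array([W[k][:2] for k in M])
a0=A.mean(0);b0=B.mean(0);U,S,V=np.linalg.svd((A-a0).T@(B-b0));Rm=(V.T@np.diag([1,np.linalg.det(V.T@U.T)])@U.T)
t=b0-Rm@a0;print("Rm",Rm,"t",t,"res",((A@Rm.T+t)-B).round(4).tolist())
th=np.arctan2(Rm[1,0],Rm[0,0]);print("yaw",th)
np.savez("riser.npz",R=Rm,t=t)
im=c["color"].astype(int)
# dish: light, in window, low saturation & bright vs plate
hsv=cv2.cvtColor(c["color"],cv2.COLOR_RGB2HSV)
w=np.zeros((400,640),np.uint8); w[98:198,105:210]=1
m=((hsv[...,2]>190)&(w>0)).astype(np.uint8)
print(hsv[120,250],hsv[146,130],hsv[110,140])
cs=max(cv2.findContours(m,0,2)[0],key=cv2.contourArea);el=cv2.fitEllipse(cv2.convexHull(cs));print("ellipse",el)
for e in [el[0],(156,146)]:
    p=onplane(c,e,.093,T);print("dish world",p.round(4),"riser",((p[:2]-t)@Rm).round(4))
# foot
p=onplane(c,(345,35),.09,T);print("pot riser",((p[:2]-t)@Rm).round(4))
# cross-check in side/scene: reproject
for n in("scene","side"):
    cc=pickle.load(open(n+"0.pkl","rb"));img=cc["color"][:,:,::-1].copy()
    img=cv2.resize(img,None,fx=4,fy=4,interpolation=cv2.INTER_CUBIC)
    def P(x,y,z): return tuple(int(round(v*4+1.5)) for v in proj(cc,[*(Rm@[x,y]+t),z]))
    for x,y in[(-.06,-.08),(.115,-.08),(.115,.205),(-.06,.205),(0,-.067),(0,.067),(.054,-.065),(.054,.065),(.054,.14)]:
        cv2.circle(img,P(x,y,.065),4,(0,255,0),-1)
    for y in(-.063,.063): cv2.circle(img,P(-.105,y,.069),4,(255,0,255),-1)
    u,v=P(.03,.05,.065);cv2.imwrite(f"pics/chk_{n}.png",img[v-300:v+300,u-380:u+380])
E
python3 -c "
import cv2,numpy as np
a=cv2.imread('pics/chk_scene.png');b=cv2.imread('pics/chk_side.png')
a=a[40:560];b=b[40:560]
cv2.imwrite('pics/chk.png',cv2.resize(np.hstack([a[:,100:660],b[:,100:660]]),(800,371)))"
```

```text
lugA [0.4325 0.0819 0.071 ]
lugB [0.5657 0.0868 0.071 ]
cTR [0.7003 0.1526 0.065 ]
cBR [ 0.7094 -0.0217  0.065 ]
cBL [ 0.4228 -0.0335  0.065 ]
Rm [[ 0.04127719  0.99914773]
 [-0.99914773  0.04127719]] t [0.49879102 0.08447345] res [[-0.0007, -0.0002], [0.0, 0.0004], [-0.001, -0.0002], [0.0008, -0.0002], [0.0009, 0.0003]]
yaw -1.5295074087057803
[ 19  30 163] [ 14  38 181] [ 15  42 133]
ellipse ((161.15487670898438, 147.1776580810547), (53.12923049926758, 58.38898468017578), 124.74720001220703)
dish world [0.5003 0.0308 0.093 ] riser [ 0.0537 -0.0007]
dish world [0.4957 0.0318 0.093 ] riser [ 0.0525 -0.0053]
pot riser [-0.0337  0.1717]
```

View pics/chk.png

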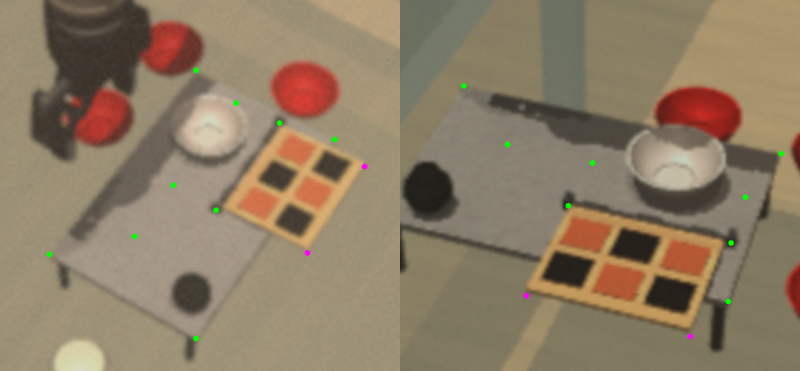

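Projected plate corners and lugs land on the image features in both fixed views, so the riser pose is good; the leaf is raised slightly. Next I push the dish with two spread fingertips used as a cradle.

```bash
cat >> h.py <<'E'
from scipy.spatial.transform import Rotation as Rot
_r=np.load("riser.npz"); R3=np.eye(3); R3[:2,:2]=_r["R"]; t3=np.array([*_r["t"],0])
def W(x,y,z): return (R3@np.array([x,y,z])+t3)      # riser -> world (m)
def leafrot(phi,s=1):   # tool pointing riser +x, phi below horizontal; tool x = s*riser y
    d=np.array([np.cos(phi),0,-np.sin(phi)]); x=np.array([0,s,0.])
    return Rot.from_matrix(R3@np.column_stack([x,np.cross(d,x),d])).as_euler("xyz").tolist()
E
python3 - <<'E'
from h import *
for phi in(30,45,60,90):
  for s in(1,-1):
    o=leafrot(np.radians(phi),s)
    print(phi,s,[ik(W(x,0,z).tolist(),o) is not None for x,z in((-.14,.034),(-.092,.034),(-.04,.14),(.09,.075),(-.09,.2))])
ori=[np.pi,0,-1.5295]; ori2=[np.pi,0,1.6121]
for o in(ori,ori2): print([ik(W(.053,y,z).tolist(),o) is not None for y,z in((-.072,.07),(-.072,.15),(.095,.07))])
import pickle
c=pickle.load(open("side0.pkl","rb"));print("canteen~",onplane(c,(190,330),0).round(3))
E
```

```text
30 1 [True, True, True, True, True]
30 -1 [True, True, True, True, True]
45 1 [True, True, True, True, True]
45 -1 [True, True, True, True, True]
60 1 [True, True, True, True, True]
60 -1 [True, True, True, True, True]
90 1 [True, True, True, True, True]
90 -1 [True, True, True, True, True]
[True, True, True]
[True, True, True]
canteen~ [0.688 0.391 0.   ]
```

Run:
```python
from h import *
ori=[np.pi,0,-1.5295]
gripper_to(.04)
move_to(W(.053,-.072,.16).tolist(),ori)
move_l(W(.053,-.072,.071).tolist(),speed=.08)
print(current_t(),current_wrist_force().round(2),current_width())
for y in(-.06,-.04,-.01,.02):
    move_l(W(.053,y,.071).tolist(),speed=.05); print(y,current_wrist_force().round(2),current_eef_pos().round(4))
print(current_t())
a=snap("side","side1.png")["color"];b=snap("wrist","wrist1.png")["color"]
u=cv2.resize(a[140:300,200:440],(480,320));
cv2.imwrite("pics/v1.png",np.hstack([u,cv2.resize(b,(320,200)) if 0 else cv2.copyMakeBorder(cv2.resize(b,(320,200)),0,120,0,0,0)])[:,:,::-1])
```

```text
3.3667 [0.35 0.45 0.33] 0.039911357738860044
-0.06 [ 0.49 -0.41 -0.2 ] [0.4416 0.0291 0.0711]
-0.04 [ 0.38 -0.27  0.97] [0.4612 0.0298 0.0709]
-0.01 [-0.3  -0.91  0.45] [0.4912 0.0311 0.071 ]
0.02 [-0.23 -0.27  0.29] [0.5211 0.0323 0.071 ]
5.8083
```

View pics/v1.png

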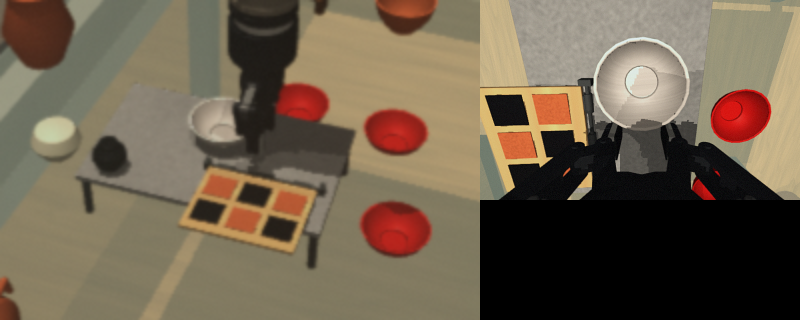

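The dish sits upright, cradled centrally ahead of the fingertips (rim at about (322,166) in the full wrist frame). I'll continue the push.

Run:
```python
from h import *
def dishpos(u0,v0,u1,v1):
    p=current_eef_pos();e=current_eef_rot();c=camera("wrist")
    T=np.eye(4);T[:3,:3]=Rot.from_euler("xyz",e).as_matrix();T[:3,3]=p;return c,T@c["mount"]
for y in(.05,.075,.095):
    move_l(W(.053,y,.071).tolist(),speed=.05); print(y,current_wrist_force().round(2))
move_l(W(.053,.075,.071).tolist(),speed=.08)
move_l(W(.053,.06,.20).tolist(),speed=.15)
c,T=dishpos(0,0,0,0)
print(current_t(),[proj(c,W(x,y,.065),T).round(0).tolist() for x,y in((.053,.105),(.053,.14),(0,.067))])
ctr=proj(c,W(.053,.14,.093),T)
hsv=cv2.cvtColor(c["color"],cv2.COLOR_RGB2HSV)
np.savez("w2.npz",T=T);import pickle;pickle.dump(c,open("w2.pkl","wb"))
cv2.imwrite("pics/w2.png",c["color"][:,:,::-1])
```

```text
0.05 [-0.28  0.39 -0.09]
0.075 [-0.36 -1.29 -0.03]
0.095 [ 0.32  0.44 -0.07]
9.325 [[322.0, 132.0], [322.0, 92.0], [266.0, 173.0]]
```

View pics/w2.png

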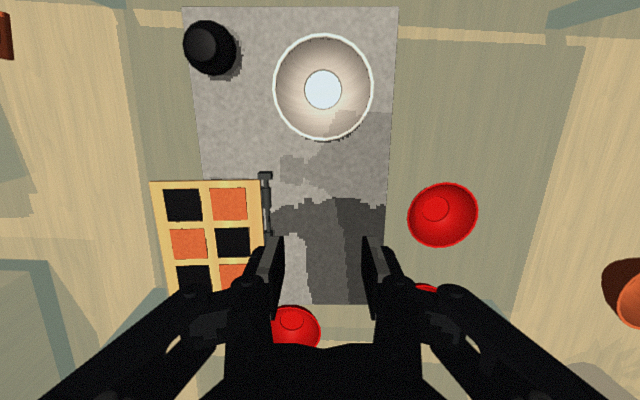

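The dish stands upright at about riser (53,141) mm: its foot is at (323,90) against a predicted (322,92). Now I lift the leaf from below its overhang.

```bash
cat >> h.py <<'E'
def U(t): return np.array([-np.cos(t),0,np.sin(t)])
def N(t): return np.array([np.sin(t),0,np.cos(t)])
AX=np.array([0,0,.069])
def tcpA(th,phi=np.pi/4):
    d=np.array([np.cos(phi),0,-np.sin(phi)]); m=N(phi)
    if th<phi: return AX+.105*U(th)-.003*N(th)+.02*d-.011*m
    return AX+.085*U(th)-.003*N(th)-.011*m
def tcpB(th): return AX+.075*U(th)-(.003+.011*np.sin(th))*N(th)
E
python3 - <<'E'
from h import *
phi=np.pi/4; o=leafrot(phi,1); d=np.array([np.cos(phi),0,-np.sin(phi)])
gripper_to(0)
p0=tcpA(np.radians(-5))
move_to(W(-.10,0,.27).tolist(),o)
move_l(W(*(p0-.10*d)).tolist(),speed=.2)
move_l(W(*p0).tolist(),speed=.12)
print(current_t(),current_wrist_force().round(2))
for a in range(5,96,10):
    move_l(W(*tcpA(np.radians(a))).tolist(),speed=.1)
    print(a,current_wrist_force().round(1),end=" ")
print(current_t())
a=snap("scene","s3.png")["color"];b=snap("side","d3.png")["color"]
cv2.imwrite("pics/v3.png",np.hstack([cv2.resize(a[130:290,240:440],(400,320)),cv2.resize(b[140:300,200:400],(400,320))])[:,:,::-1])
E
```

```text
12.5917 [-0.52 -0.25 -1.23]
5 [0.2 0.  0.5] 15 [-0.6 -0.9 -0.3] 25 [ 0.3 -0.3 -0.5] 35 [-0.4  0.5  0.9] 45 [-0.1 -0.1  0.8] 55 [-0.1  0.8 -0.4] 65 [-0.5  0.3  0.8] 75 [-0.3 -0.3  0.6] 85 [ 0.7 -0.1 -0.9] 95 [0.1 0.6 0.4] 15.7583
```

View pics/v3.png

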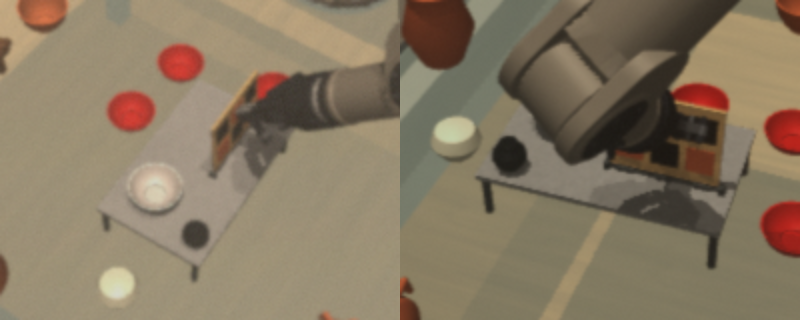

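The leaf stands near upright on the fingertips, with dish and pot undisturbed. I'll carry on past vertical, reorient the tool to point down and press the leaf over.

Run:
```python
from h import *
phi=np.pi/4; d=np.array([np.cos(phi),0,-np.sin(phi)])
for a in(105,115,122): move_l(W(*tcpA(np.radians(a))).tolist(),speed=.1)
p=tcpA(np.radians(122))-.08*d
move_l(W(*p).tolist(),speed=.2)
o=leafrot(np.pi/2,1)
move_to(W(-.06,0,.21).tolist(),o)
move_l(W(-.04,0,.15).tolist(),speed=.15)
for a in range(95,171,15):
    move_l(W(*tcpB(np.radians(a))).tolist(),speed=.1)
    print(a,current_wrist_force().round(1),end=" ")
move_l(W(.075,0,.076).tolist(),speed=.05)
f0=np.array(current_wrist_force()); z=.076
while z>.066:
    z-=.001; move_l(W(.075,0,z).tolist(),speed=.02); wait(.05)
    f=np.mean([current_wrist_force() for _ in range(3)],axis=0); print(round(z,4),(f).round(1)[2],end=" ")
    if f[2]>10: break
print(current_eef_pos(),current_t())
move_l(W(.075,0,.25).tolist(),speed=.2)
move_to(W(-.12,-.05,.3).tolist(),o)
a=snap("scene","s4.png")["color"];b=snap("side","d4.png")["color"];print(current_t())
cv2.imwrite("pics/v4.png",np.hstack([cv2.resize(a[130:290,240:440],(400,320)),cv2.resize(b[140:300,200:400],(400,320))])[:,:,::-1])
```

```text
95 [-0.5  0.2 -0.4] 110 [-0.6  0.8 -0.3] 125 [-0.1  0.6  0. ] 140 [0.6 0.2 0.5] 155 [0.6 0.3 0.3] 170 [0.8 0.3 0.1] 0.075 0.1 0.074 -0.2 0.073 0.1 0.072 0.4 0.071 6.2 0.07 12.1 [0.50202122 0.00955457 0.07140766] 22.9417
24.9333
```

View pics/v4.png

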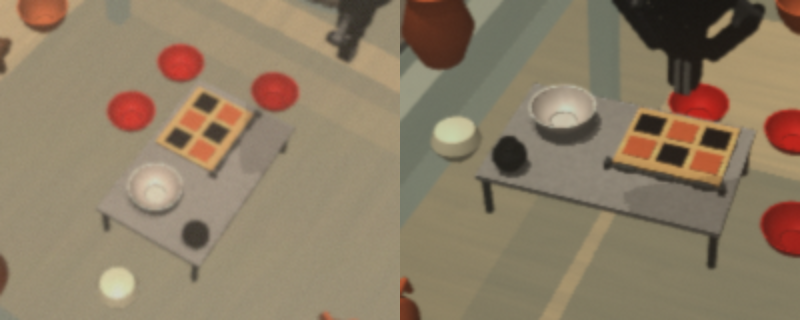

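The leaf lies flat on the landing side, the dish stands upright and clear of it, the surroundings look unmoved and the arm is free. I'm handing it in.

```bash
python3 -c "
from cell import *
wait(.3);print(current_wrist_force(),current_dq());hand_in();print(current_t())"
```

```text
[0.61302987 0.33339833 0.15372142] [-4.20051451e-03 -2.65686194e-03 -4.48962830e-03 -2.05274573e-03
 -3.98305420e-05 -1.08822584e-03 -8.10241414e-04]
the job is handed in; nothing more can be done
the job is handed in; nothing more can be done
```

The job is done and handed in at about 25 s of the 58 s allowed.

- **Dish:** I pushed it along the riser with two spread fingertips. After the push it stood upright at about riser (53, 141) mm, with its rim roughly 35 mm clear of the landing place.
- **Leaf:** I lifted it from under its overhang with the shut fingertips, pushed it past upright, then pressed it down with the tool vertical. The tip stopped at z = 71.4 mm under about 12 N, which matches the height of the flat leaf's top face.
- **Last checks:** The final pictures, cropped to the riser, show the leaf flat, the dish upright and clear of it, and the pot and seed pot apparently where they were. I judged this by eye and did not re-measure positions. The canteen, bear, bowl and jar were outside those crops, and I did not check them afterwards. The arm was well away, and the wrist force at hand-in was under 1 N (noise level).

No check failed or disagreed.

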